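# Refit the dial on the hearing-test unit and hold it in

### The job

The control dial has come off the hearing-test unit, and the headset is standing astride the bare shaft. Hang the headset over the white tubular rail by its headband, let it go, then fetch the black knob, turn it so that the flat in its bore matches the flat of the D-shaped shaft, and push it fully home. Finish with the gripper still on the knob, keeping it pushed in against its spring as one does to switch the unit on; leave the bottle, the paper roll and the cup of ear tips where they are.

Things in the scene. Friction and masses are not known exactly. Their poses are not given: they have to be found in the camera images.
- unit: White hearing-test unit, fixed on the trolley top, 220 (x) x 300 (y) x 70 mm high, flat top panel. Origin: centre of its underside; front faces -x. Dark screen and blue keypad on its +y half; the bare dial shaft stands on the panel at x -20, y -45 mm. The panel is clear for 40 mm round the shaft once the headset is gone.
- shaft_tip (a point): Axis at the top end of the upright steel D-shaft, 25 mm above the unit's panel (95 mm above the trolley top) when not pressed. Diameter 12 mm, one flat 2 mm from the axis along its whole length, facing this frame's +x; edge of the top bevelled 0.6 mm. The frame turns and sinks with the shaft: firm turning friction (0.12 N m), 4 mm sprung push travel.
- dial_push (a joint): How far the shaft is pushed down into the unit, in m: 0 = out (rest), 0.004 = against its stop. Spring: it starts to move at about 4 N and reaches the stop at about 9 N; it springs back when let go.
- knob: Black round dial knob standing on the trolley top, 38 mm in diameter, 30 mm high, about 80 g. Origin: centre of its underside, z up. A white line on top and side marks +x. Blind D-bore from below, 18 mm deep, 13.2 mm wide, flat 2.6 mm from the axis at +x, mouth slightly bevelled. Home: underside 18 mm below the shaft's tip (7 mm above the panel), line pointing where the shaft's flat faces.
- pointer (a point): Outer end of the knob's white line, at the top rim: 19 mm from the axis in the knob's +x direction, 30 mm above its underside. Axes as knob.
- headset: Wireless headset, about 200 g, standing on its ear cups on the panel, astride the shaft. Origin: midway between the cups' undersides, z up, y across the ears (blue ear +y). 166 mm wide, 135 high; cups 50 (x) x 56 high, 116 mm apart. Top of the band: straight black pad 26 wide (x), 80 long (y), z 121 to 135 mm: grip it across its width, near its top, so fingertips stay above its underside.
- band_under (a point): Middle of the underside of the headset's top pad, 121 mm above the undersides of the cups, where it is to rest on the rail. Axes as headset.
- rail: White tubular rail, a wide inverted U fixed on the trolley top. Origin: on the trolley top midway between its posts (360 mm apart). The tube runs along x, 25 mm in diameter, top at 155 mm, straight for 130 mm either side of the middle. Hung headset: y axis across the tube, one ear cup on either side, cups 34 mm above the trolley top.
- rail_mid (a point): Middle of the rail's straight part, on top of the tube, 155 mm above the trolley top. Axes as rail: x along the tube.
- spray: Bystander: white bottle with a blue cap, 56 mm in diameter, 150 mm high, standing loose. Origin: centre of its underside.
- roll: Bystander: standing white paper roll, 92 mm in diameter, 100 mm high, loose. Origin: centre of its underside.
- tip_cup: Bystander: grey cup with coloured ear tips, 68 mm in diameter, 55 mm high, loose. Origin: centre of its underside.

How it is judged:
By the outcome, as a careful person would: the job done as asked, in the order asked, and still so for the second after the job is handed in, while the arm keeps its last pose, push and grip.
It also fails if it takes over 64 s, if anything falls off the work surface, if the arm or the gripper's body presses on something with over 40 N, if the wrist force passes 120 N, or if a joint passes its speed limit or range.

### The arm

A 7-joint arm with a two-finger parallel gripper is mounted at the origin on the work surface. World frame = base frame: x ahead of the robot, y to its left, z up, the work surface at z = 0. Lengths are in m, angles in rad, forces in N, time in s.
With the tool pointing down it reaches from about 0.425 to 0.825 m from the base axis. Payload 3.6 kg.
Tool frame: the origin (TCP) lies midway between the tips of the shut fingers; the grasp point (between the pads) lies ctrl.grasp_offset behind it (ctrl.grasp_offset is the distance from the TCP to the grasp point, in m); z points along the fingers, x is the direction in which the jaws open and shut, and the axes are right-handed (so a half turn about z gives the same grasp; the last joint's range is limited). The gripper opens to 93 mm and grips with 3 to 60 N. Pads are 15 mm wide; open, the fingers measure 128 mm over their backs; the gripper's body (75 mm by 188 mm) begins 65 mm behind the grasp point.
Start: joints at [1.137, 0.615, -0.013, 1.423, 0.008, 1.103, -0.04], TCP at [0.257, -0.597, 0.219] pointing down, gripper open.
Joint ranges: [-3.12, 3.12], [-0.3, 2.06], [-1.34, 1.32], [0.26, 2.42], [-1.36, 4.5], [0.01, 1.98], [-2.84, 2.84]. Speed limits (rad/s): [2.79, 2.79, 3.14, 3.14, 3.14, 3.14, 3.14].

### API

Orientations are given as a rotation vector (axis times angle).
In Python, from station import get_obs, imaging, ticket, ctrl gives the robot as it stands. The module is installed in compiled form; this text tells all that it offers.
- The arm moves only by the tool play_rows, never from a script. Its argument "deltas" is a list of rows, each a list of 7 numbers: the closure, from -1 (fully open) to 1 (shut), then the shift along the tool's x, y, z in units of 40 cm (1.0 is 40 cm), then the turn, a rotation vector about the tool's x, y, z in units of 90 degrees (1.0 is 90 degrees). In form: [[claw, x, y, z, ax, ay, az], ...]. A call has exactly 8 rows; each row is the pose to reach, as a shift and turn from the pose commanded when the call began, along the tool's axes at that moment; what a row does not reach only later rows make up. A row lasts 1/8 s, in which the tool goes at most 62.5 mm and 10.7 degrees, less where a joint would pass 70% of its speed; a pose out of reach is approached as far as the arm can. A call with a number of a shift or a turn outside -1 to 1 is refused whole. A call with a gripper value outside its range is refused whole. The fingers move at their own pace and stop on an object; "force" is the grip in N (left out, the last holds). Time passes only in rows, so rows that repeat a pose let the fingers close, or fill a call up. It gives the time, the measured TCP pose, the force and the opening at its end, in the units of the state.
- get_obs(): the state, without advancing time (a new reading comes with each control period).
- imaging.snapshot(name): name is "scene" or "top" or "wrist"; returns a dict with "img" (400x640x3 uint8, red, green, blue), "z_map" (400x640 float32, m along the optical axis (not along the pixel's ray), 0 where there is no reading), "fx", "fy", "cx", "cy" (pixels), "rvec" (rotation vector, rad) and "tvec" (3), from world to camera coordinates, as OpenCV has them. Camera axes: x right, y down, z forward; pixel columns grow to the right and rows downward; lengths in m; the calibration is good to about 2 mm. A picture is of the moment at which its call begins.
- ticket.close_job(): hands the job in, once; it reports no verdict.
The state is a dict: "time_s": time; "q": joint angles; "dq": joint speeds; "joint_torque": joint torques, N m; "eef_pos": TCP position; "ee_rot": TCP orientation; "ft_force": force on the tool from outside, world axes, zero at the start; "wrist_torque": the same for the moment, N m; "finger_gap": finger opening in m.
Only numpy, scipy, OpenCV 4.12 (cv2) and the standard library are available. Lean on these libraries where they do the work, as an engineer would, in place of code of your own. Each camera call takes 0.05 s, during which the arm holds its last target.

## Working session

There is one attempt and no reset: what is moved stays moved. The work goes in short steps, Python scripts to look and compute and a tool call to move; the robot and the scene stay as the last step left them, time stands still between calls to the robot, and variables do not carry over. Pictures are saved under pics/ and viewed, and the job is handed in when it is done.

Besides the shell and the picture viewer there is one more tool, called after ">>>" by a JSON object that holds its "api" and its "payload". play_rows: Moves the arm, as the interface text tells. Shifts and turns lie within -1 to 1; 1 stands for 40 cm of shift or 90 degrees of turn. Its arguments: {"type":"object","properties":{"deltas":{"type":"array","items":{"type":"array","items":{"type":"number"}}},"force":{"type":"number"}},"required":["deltas"]}

```bash
mkdir -p pics
cat > h.py <<'E'
import numpy as np, cv2
from scipy.spatial.transform import Rotation as R
from station import get_obs, imaging, ticket, ctrl
def snap(n):
    s=imaging.snapshot(n); s['R']=R.from_rotvec(np.ravel(s['rvec'])).as_matrix(); s['t']=np.ravel(s['tvec']); return s
def save(s,f): cv2.imwrite('pics/'+f,s['img'][:,:,::-1])
def pts(s):
    z=s['z_map']; v,u=np.mgrid[0:z.shape[0],0:z.shape[1]]
    c=np.stack([(u-s['cx'])/s['fx']*z,(v-s['cy'])/s['fy']*z,z],-1)
    return (c-s['t'])@s['R']
def ray(s,u,v,h):
    d=np.array([(u-s['cx'])/s['fx'],(v-s['cy'])/s['fy'],1])@s['R']; o=-s['t']@s['R']
    return o+d*(h-o[2])/d[2]
E
python3 - <<'E'
from h import *
o=get_obs()
for k in o: print(k,np.round(o[k],4))
print(ctrl.grasp_offset)
for n in ['scene','top','wrist']:
    s=snap(n); save(s,n+'0.png'); print(n,s['fx'],s['cx'],s['cy'],-s['t']@s['R']); print(s['R'].round(3).tolist())
E
```

```text
time_s 0.0
q [ 1.1375  0.6159 -0.0126  1.4249  0.0081  1.1034 -0.0404]
dq [-0.0016  0.0008 -0.0003 -0.0019  0.0008  0.0001  0.0005]
joint_torque [ 0.00000e+00 -4.58939e+01  2.09200e-01 -1.65746e+01 -6.10000e-02
  2.05000e-02  2.00000e-04]
eef_pos [ 0.2569 -0.5962  0.2175]
ee_rot [-2.6234  1.726   0.0033]
ft_force [-0.2822  0.0743 -0.2598]
wrist_torque [0.0163 0.0145 0.0585]
finger_gap 0.0928
0.0188
scene 383.30202219835087 316.5914686470399 195.30513609724434 [ 1.3955616  -0.2406258   0.96507705]
[[0.304, 0.953, -0.011], [0.681, -0.225, -0.696], [-0.666, 0.204, -0.717]]
top 468.0518228155373 319.78850903099334 202.93194205770155 [0.42785164 0.00928907 1.21357917]
[[-0.005, -1.0, 0.0], [-0.985, 0.005, -0.173], [0.173, -0.001, -0.985]]
wrist 345.9707932683746 317.6523466807957 205.77384902986904 [ 0.33480433 -0.56427096  0.38399979]
[[0.396, -0.918, -0.003], [-0.876, -0.378, 0.301], [-0.277, -0.117, -0.954]]
```

View pics/scene0.png

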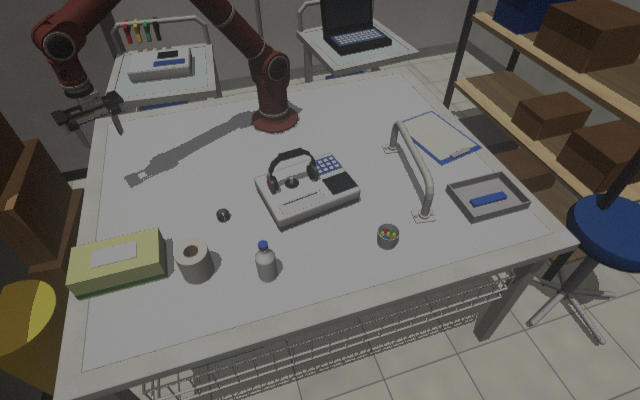

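View pics/top0.png

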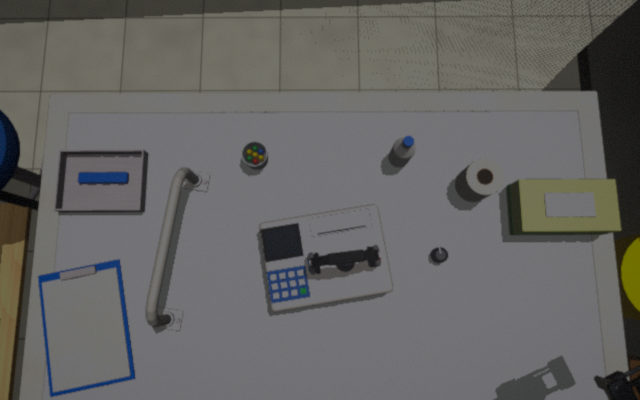

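View pics/wrist0.png

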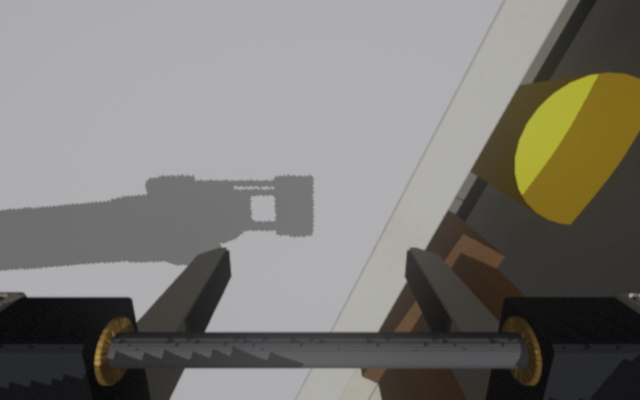

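Run:
```python
from h import *
for n in ['top','scene']:
    s=snap(n); P=pts(s); np.savez(n+'0.npz',img=s['img'],P=P,**{k:s[k] for k in ['fx','fy','cx','cy','R','t']})
    hsv=cv2.cvtColor(s['img'],cv2.COLOR_RGB2HSV); X=P[...,0];Y=P[...,1];Z=P[...,2]
    print(n,'table z',np.median(Z[(abs(X-.5)<.02)&(abs(Y+.3)<.02)]))
    # pad: top heights
    near=(X>.3)&(X<.75)&(Y>-.25)&(Y<.2)
    m=near&(Z>.17)&(Z<.22)
    print('headset n',m.sum(),'zmax',np.percentile(Z[m],[50,90,98]))
    zt=np.percentile(Z[m],95)
    mm=near&(abs(Z-.205)<.005); p=np.c_[X[mm],Y[mm]].astype(np.float32)
    print('pad rect',mm.sum(),cv2.minAreaRect(p),p.min(0),p.max(0),Z[mm].mean())
    # rail
    m=(X>.3)&(X<.85)&(Y>.2)&(Y<.5)&(Z>.14)&(Z<.165)
    p=np.c_[X[m],Y[m]].astype(np.float32);print('rail',m.sum(),p.mean(0),cv2.minAreaRect(p),np.percentile(Z[m],[50,98]))
    # unit panel
    m=near&(Z>.062)&(Z<.075)
    p=np.c_[X[m],Y[m]].astype(np.float32);print('unit',m.sum(),cv2.minAreaRect(p),Z[m].mean(), cv2.boxPoints(cv2.minAreaRect(p)).round(4).tolist())
    # knob
    m=(X>.4)&(X<.65)&(Y>-.4)&(Y<-.2)&(Z>.024)&(Z<.036)
    p=np.c_[X[m],Y[m]].astype(np.float32);print('knob',m.sum(),p.mean(0),cv2.minEnclosingCircle(p))
    for nm,bx,zz in [('spray',(.65,.9,-.3,-.1),.13),('roll',(.55,.8,-.45,-.28),.1),('cup',(.6,.9,.05,.25),.05)]:
        m=(X>bx[0])&(X<bx[1])&(Y>bx[2])&(Y<bx[3])&(Z>zz-.01)
        p=np.c_[X[m],Y[m]]; print(nm,m.sum(),p.mean(0),p.min(0),p.max(0),Z[m].max())
s=snap('top'); im=s['img'][:,:,::-1]
cv2.imwrite('pics/topz.png',cv2.resize(im[190:320,240:470],None,fx=3.4,fy=3.4,interpolation=cv2.INTER_CUBIC))
```

```text
top table z 0.02970860251309102
headset n 700 zmax [0.20354961 0.20714355 0.20856256]
pad rect 445 ((0.48846185207366943, -0.04664135351777077), (0.025826795026659966, 0.0799831971526146), 6.7031707763671875) [ 0.47269893 -0.08651698] [ 0.5046454  -0.00668177] 0.20516889031367283
rail 1635 [0.5211166  0.36333597] ((0.5253963470458984, 0.3650483191013336), (0.02639153227210045, 0.342405766248703), 81.12899780273438) [0.15239914 0.15804055]
unit 9392 ((0.560688316822052, -0.044211000204086304), (0.3296520709991455, 0.3999939560890198), 9.187152862548828) 0.07070569978316438 [[0.3659999966621399, 0.12690000236034393], [0.42989999055862427, -0.2680000066757202], [0.755299985408783, -0.21529999375343323], [0.6915000081062317, 0.17949999868869781]]
knob 197 [ 0.51188666 -0.29789957] ((0.5665600299835205, -0.33797377347946167), 0.09629493206739426)
spray 131 [ 0.76236632 -0.19965589] [ 0.75120228 -0.21291296] [ 0.77717173 -0.18799773] 0.15679562520837065
roll 967 [ 0.68783493 -0.39101262] [ 0.64319801 -0.43793277] [ 0.73436159 -0.34634409] 0.10770105751766602
cup 372 [0.76250976 0.17628732]
[... 538 characters left out ...]
620544, -0.003554105758666992), (0.2237556129693985, 0.29895368218421936), 9.249480247497559) 0.0707055229563328 [[0.36649999022483826, 0.12600000202655792], [0.41449999809265137, -0.16910000145435333], [0.6353999972343445, -0.1331000030040741], [0.5873000025749207, 0.16200000047683716]]
knob 91 [ 0.5075727  -0.29392055] ((0.5060396790504456, -0.2932368516921997), 0.021545231342315674)
spray 120 [ 0.76888572 -0.20078502] [ 0.75044455 -0.21321113] [ 0.77829748 -0.18729344] 0.15465013265695485
roll 694 [ 0.6932845 -0.3922473] [ 0.64239976 -0.43708792] [ 0.73538131 -0.34682292] 0.10760383843294503
cup 314 [0.75840226 0.17395687] [0.60006291 0.05067855] [0.7971742  0.21179543] 0.0673479559893111
```

View pics/topz.png

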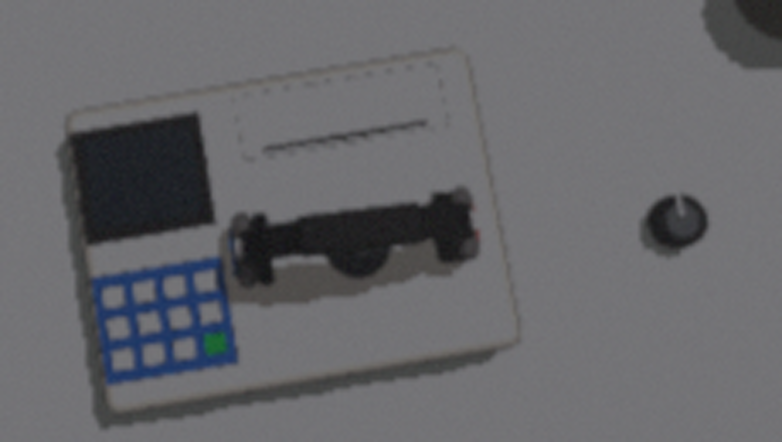

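```bash
cat >> h.py <<'E'
def down(yaw): # tool pointing down, tool x at yaw deg
    c,s_=np.cos(np.radians(yaw)),np.sin(np.radians(yaw))
    return R.from_matrix(np.array([[c,s_,0],[s_,-c,0],[0,0,-1.]]))
def plan(pos,yaw,rot0=None,pos0=None):
    o=get_obs(); p=np.array(o['eef_pos']) if pos0 is None else np.array(pos0)
    r=R.from_rotvec(o['ee_rot']) if rot0 is None else rot0
    d=r.inv().apply(np.array(pos)-p)/.4; w=(r.inv()*down(yaw)).as_rotvec()/(np.pi/2)
    print('t',round(o['time_s'],3),'p',p.round(4),'yaw',np.degrees(np.arctan2(*r.as_matrix()[[1,0],[0,0]])).round(2),'zaxis',r.as_matrix()[:,2].round(4),'gap',o['finger_gap'],'F',np.round(o['ft_force'],2))
    print('shift',d.round(4),'turn',w.round(4))
E
python3 - <<'E'
from h import *
plan([.489,-.0465,.28],6.5)
E
```

```text
t 0.3 p [ 0.2571 -0.5967  0.2182] yaw -66.69 zaxis [-4.e-04  8.e-04 -1.e+00] gap 0.09304245143382268 F [0.23 0.7  0.15]
shift [-1.0339 -1.0767 -0.1535] turn [-4.000e-04  5.000e-04 -8.132e-01]
```

>>> {"api": "play_rows", "payload": {"deltas": [[-1,-0.05,-0.06,-0.04,0,0,-0.07],[-1,-0.15,-0.16,-0.1,0,0,-0.17],[-1,-0.25,-0.26,-0.15,0,0,-0.28],[-1,-0.35,-0.36,-0.15,0,0,-0.39],[-1,-0.45,-0.47,-0.15,0,0,-0.5],[-1,-0.55,-0.57,-0.15,0,0,-0.61],[-1,-0.65,-0.68,-0.15,0,0,-0.71],[-1,-0.75,-0.78,-0.15,0,0,-0.81]]}}

```text
time_s: 1.3
eef_pos: [0.4257, -0.1961, 0.279]
ee_rot: [3.136, 0.178, 0.002]
ft_force: [1.5, -0.2, -0.4]
finger_gap: 0.0929
```

Run:
```python
from h import *
plan([.489,-.0465,.28],6.5)
```

```text
t 1.3 p [ 0.4257 -0.1961  0.279 ] yaw 6.51 zaxis [ 1.e-03 -4.e-04 -1.e+00] gap 0.09294076590043938 F [ 1.52 -0.23 -0.44]
shift [ 0.1997 -0.3537 -0.0025] turn [ 0.0004 -0.0006  0.0001]
```

>>> {"api": "play_rows", "payload": {"deltas": [[-1,0.05,-0.09,0,0,0,0],[-1,0.1,-0.18,0,0,0,0],[-1,0.15,-0.27,0,0,0,0],[-1,0.19,-0.33,0,0,0,0],[-1,0.2,-0.354,0,0,0,0],[-1,0.2,-0.354,0,0,0,0],[-1,0.2,-0.354,0,0,0,0],[-1,0.2,-0.354,0,0,0,0]]}}

```text
time_s: 2.3
eef_pos: [0.4889, -0.0499, 0.2787]
ee_rot: [3.137, 0.166, -0.0]
ft_force: [1.2, -0.5, -0.2]
finger_gap: 0.093
```

Run:
```python
from h import *
plan([.489,-.0465,.28],6.5)
s=snap('wrist'); save(s,'w1.png'); P=pts(s); X,Y,Z=[P[...,i] for i in range(3)]
mm=(X>.42)&(X<.56)&(Y>-.12)&(Y<.03)&(abs(Z-.205)<.006); p=np.c_[X[mm],Y[mm]].astype(np.float32)
print(mm.sum(),cv2.minAreaRect(p),Z[mm].mean())
```

```text
t 2.3 p [ 0.4889 -0.0499  0.2787] yaw 6.07 zaxis [-3.e-04 -6.e-04 -1.e+00] gap 0.09298845822601409 F [ 1.25 -0.45 -0.24]
shift [ 0.0012 -0.0084 -0.0034] turn [ 0.0004  0.0002 -0.0047]
3610 ((0.4876898229122162, -0.045628223568201065), (0.026020480319857597, 0.07977519929409027), 6.487069129943848) 0.20482298498635282
```

View pics/w1.png

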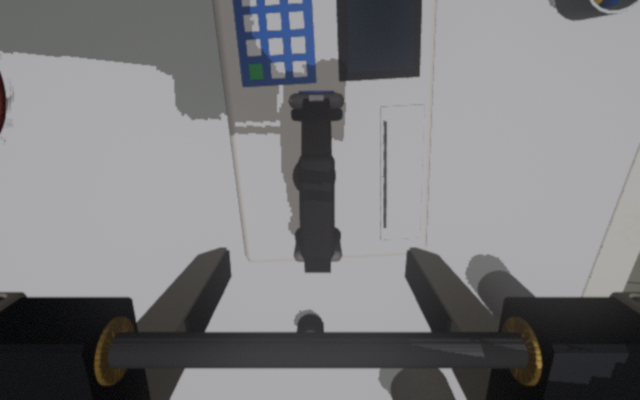

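>>> {"api": "play_rows", "payload": {"deltas": [[-1,0,-0.01,0.04,0,0,-0.005],[-1,0,-0.01,0.09,0,0,-0.005],[-1,0,-0.01,0.14,0,0,-0.005],[-1,0,-0.01,0.17,0,0,-0.005],[-1,0,-0.01,0.19,0,0,-0.005],[-1,0,-0.01,0.2,0,0,-0.005],[-1,0,-0.01,0.2,0,0,-0.005],[-1,0,-0.01,0.2,0,0,-0.005]]}}

```text
time_s: 3.35
eef_pos: [0.4891, -0.0445, 0.1991]
ee_rot: [3.136, 0.182, 0.002]
ft_force: [-0.2, -0.0, 0.1]
finger_gap: 0.0931
```

Run:
```python
from h import *
plan([.4883,-.046,.194],6.5)
```

```text
t 3.35 p [ 0.4891 -0.0445  0.1991] yaw 6.66 zaxis [ 0.0011 -0.     -1.    ] gap 0.09309935720831596 F [-0.2  -0.05  0.09]
shift [-0.0026  0.0034  0.0128] turn [ 0.0001 -0.0007  0.0018]
```

>>> {"api": "play_rows", "payload": {"deltas": [[-1,-0.002,0.003,0.007,0,0,0],[-1,-0.002,0.003,0.013,0,0,0],[-1,-0.002,0.003,0.013,0,0,0],[1,-0.002,0.003,0.013,0,0,0],[1,-0.002,0.003,0.013,0,0,0],[1,-0.002,0.003,0.013,0,0,0],[1,-0.002,0.003,0.013,0,0,0],[1,-0.002,0.003,0.013,0,0,0]], "force": 35}}

```text
time_s: 4.35
eef_pos: [0.4881, -0.0458, 0.1935]
ee_rot: [-3.136, -0.182, -0.0]
ft_force: [-0.3, -0.8, -0.7]
finger_gap: 0.0473
```

Run:
```python
from h import *
plan([.489,-.0465,.34],6.5)
```

```text
t 4.35 p [ 0.4881 -0.0458  0.1935] yaw 6.66 zaxis [ 0.  0. -1.] gap 0.04726042686824636 F [-0.28 -0.75 -0.74]
shift [ 0.002   0.0019 -0.3663] turn [-0.     -0.      0.0018]
```

>>> {"api": "play_rows", "payload": {"deltas": [[1,0,0,0,0,0,0],[1,0,0,0,0,0,0],[1,0,0,0,0,0,0],[1,0,0,0,0,0,0],[1,0,0,0,0,0,0],[1,0,0,-0.01,0,0,0],[1,0,0,-0.03,0,0,0],[1,0,0,-0.06,0,0,0]]}}

```text
time_s: 5.35
eef_pos: [0.4879, -0.0458, 0.2179]
ee_rot: [-3.136, -0.183, 0.001]
ft_force: [0.4, -0.1, -2.0]
finger_gap: 0.0259
```

Run:
```python
from h import *
plan([.489,-.0465,.34],6.5)
s=snap('scene'); cv2.imwrite('pics/s2.png',cv2.resize(s['img'][100:260,180:460,::-1],None,fx=2.8,fy=2.8))
```

```text
t 5.35 p [ 0.4879 -0.0458  0.2179] yaw 6.67 zaxis [-7.e-04  1.e-04 -1.e+00] gap 0.025881014287644607 F [ 0.42 -0.12 -2.04]
shift [ 0.0023  0.0019 -0.3051] turn [-0.0001  0.0004  0.0019]
```

View pics/s2.png

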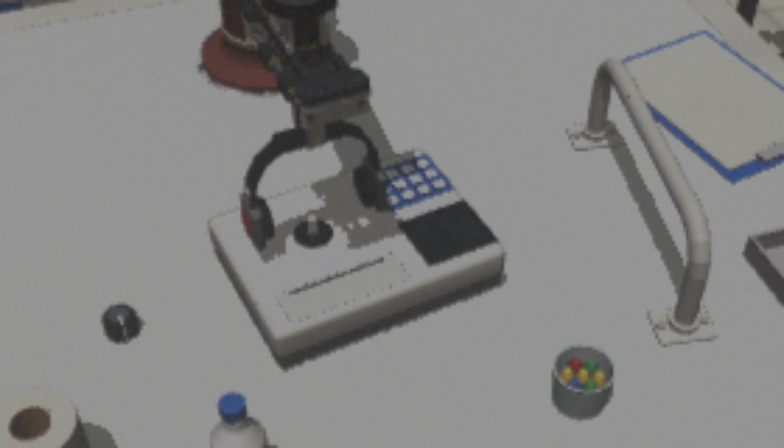

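>>> {"api": "play_rows", "payload": {"deltas": [[1,0,0,-0.07,0,0,0],[1,0,0,-0.16,0,0,0],[1,0,0,-0.25,0,0,0],[1,0.01,-0.05,-0.29,0,0,0.01],[1,0.03,-0.13,-0.293,0,0,0.03],[1,0.05,-0.24,-0.293,0,0,0.05],[1,0.075,-0.35,-0.293,0,0,0.07],[1,0.1,-0.46,-0.293,0,0,0.09]]}}

```text
time_s: 6.4
eef_pos: [0.5065, 0.1428, 0.3352]
ee_rot: [3.141, -0.042, 0.001]
ft_force: [-0.3, -0.1, -1.3]
finger_gap: 0.0253
```

Run:
```python
from h import *
plan([.5262,.3647,.335],-8.8)
```

```text
t 6.4 p [0.5065 0.1428 0.3352] yaw -1.53 zaxis [ 9.e-04 -0.e+00 -1.e+00] gap 0.02532673289177532 F [-0.27 -0.1  -1.27]
shift [ 3.440e-02 -5.559e-01  5.000e-04] turn [-0.     -0.0006  0.0808]
```

>>> {"api": "play_rows", "payload": {"deltas": [[1,0.006,-0.1,0,0,0,0.015],[1,0.013,-0.2,0,0,0,0.03],[1,0.019,-0.3,0,0,0,0.045],[1,0.025,-0.4,0,0,0,0.06],[1,0.03,-0.48,0,0,0,0.07],[1,0.033,-0.53,0,0,0,0.078],[1,0.0345,-0.556,0,0,0,0.081],[1,0.0345,-0.556,0,0,0,0.081]]}}

```text
time_s: 7.4
eef_pos: [0.5257, 0.3637, 0.3346]
ee_rot: [3.132, -0.238, -0.001]
ft_force: [0.1, 0.8, -1.4]
finger_gap: 0.0257
```

Run:
```python
from h import *
plan([.5262,.3647,.1585],-8.8)
s=snap('scene'); cv2.imwrite('pics/s3.png',cv2.resize(s['img'][40:260,280:560,::-1],None,fx=2.7,fy=2.7))
P=pts(s);X,Y,Z=[P[...,i] for i in range(3)]
s=snap('top'); cv2.imwrite('pics/t3.png',cv2.resize(s['img'][120:380,100:440,::-1],None,fx=2.2,fy=2.2))
np.savez('t3.npz',img=s['img'])
s=snap('wrist'); save(s,'w3.png'); P=pts(s);X,Y,Z=[P[...,i] for i in range(3)]
m=(X>.35)&(X<.7)&(Y>.25)&(Y<.45)&(Z>.13)&(Z<.165)
p=np.c_[X[m],Y[m]].astype(np.float32);print('rail',m.sum(),cv2.minAreaRect(p),np.percentile(Z[m],[50,98]))
```

```text
t 7.4 p [0.5257 0.3637 0.3346] yaw -8.69 zaxis [-3.e-04 -2.e-04 -1.e+00] gap 0.025737887714993354 F [ 0.08  0.83 -1.45]
shift [ 0.0009 -0.0028  0.4403] turn [0.0002 0.0002 0.0013]
rail 6570 ((0.5255772471427917, 0.3667305111885071), (0.024426952004432678, 0.3535076379776001), 81.22980499267578) [0.1525222  0.15611243]
```

View pics/s3.png

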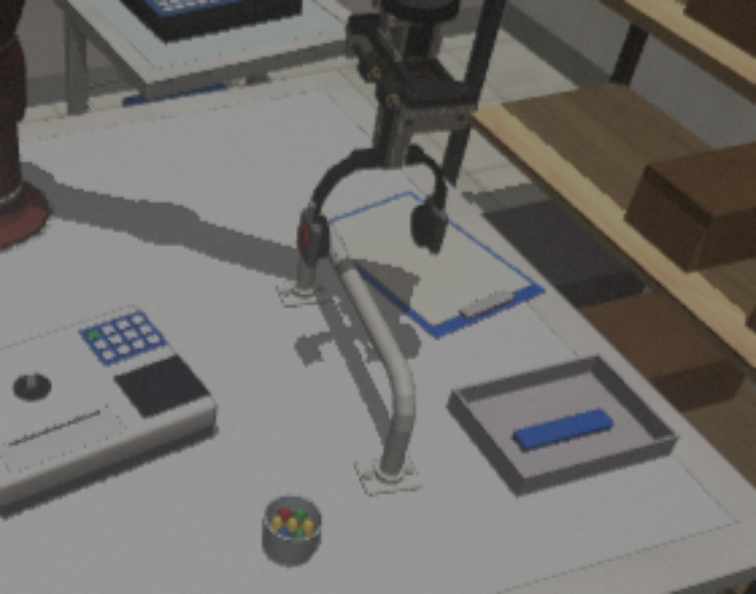

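View pics/w3.png

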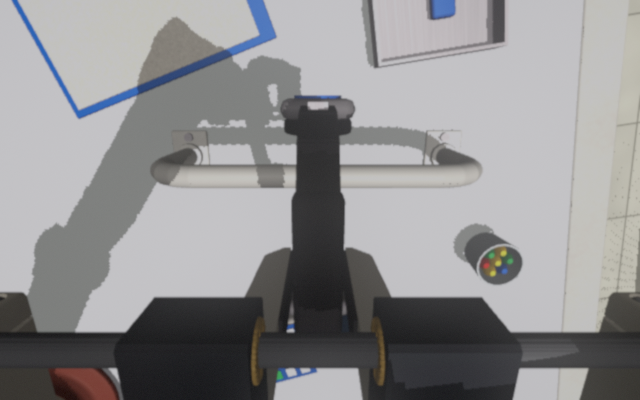

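View pics/t3.png

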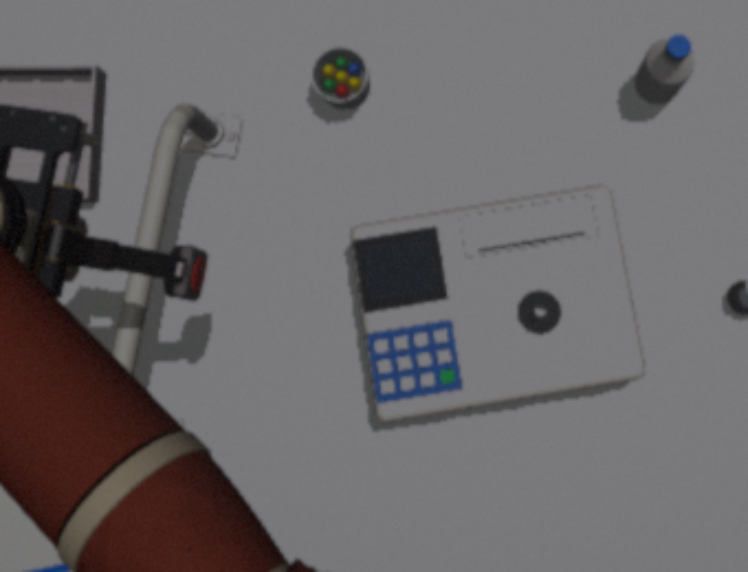

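>>> {"api": "play_rows", "payload": {"deltas": [[1,0.001,-0.005,0.05,0,0,0.001],[1,0.001,-0.005,0.12,0,0,0.001],[1,0.001,-0.005,0.2,0,0,0.001],[1,0.001,-0.005,0.28,0,0,0.001],[1,0.001,-0.005,0.35,0,0,0.001],[1,0.001,-0.005,0.4,0,0,0.001],[1,0.001,-0.005,0.42,0,0,0.001],[1,0.001,-0.005,0.43,0,0,0.001]]}}

```text
time_s: 8.55
eef_pos: [0.5271, 0.3651, 0.163]
ee_rot: [-3.132, 0.243, -0.001]
ft_force: [-0.3, 0.6, -1.9]
finger_gap: 0.0256
```

Run:
```python
from h import *
plan([.5258,.3657,.1575],-8.8)
```

```text
t 8.55 p [0.5271 0.3651 0.163 ] yaw -8.87 zaxis [ 7.e-04  3.e-04 -1.e+00] gap 0.02560322347010971 F [-0.27  0.59 -1.87]
shift [-0.0036 -0.0011  0.0138] turn [-0.0002 -0.0004 -0.0008]
```

>>> {"api": "play_rows", "payload": {"deltas": [[1,0,-0.001,0.005,0,0,0],[1,0,-0.001,0.01,0,0,0],[1,0,-0.001,0.013,0,0,0],[1,0,-0.001,0.014,0,0,0],[1,0,-0.001,0.014,0,0,0],[1,0,-0.001,0.014,0,0,0],[1,0,-0.001,0.014,0,0,0],[1,0,-0.001,0.014,0,0,0]]}}

```text
time_s: 9.55
eef_pos: [0.5267, 0.366, 0.1574]
ee_rot: [-3.132, 0.242, -0.0]
ft_force: [0.4, -1.1, 0.3]
finger_gap: 0.0252
```

Run:
```python
from h import *
plan([.5258,.3657,.1575],-8.8)
s=snap('scene'); cv2.imwrite('pics/s4.png',cv2.resize(s['img'][80:240,360:480,::-1],None,fx=3.7,fy=3.7))
```

```text
t 9.55 p [0.5267 0.366  0.1574] yaw -8.82 zaxis [ 3.e-04  3.e-04 -1.e+00] gap 0.025164644876245933 F [ 0.35 -1.13  0.34]
shift [-0.0022  0.001  -0.0002] turn [-0.0002 -0.0002 -0.0002]
```

View pics/s4.png

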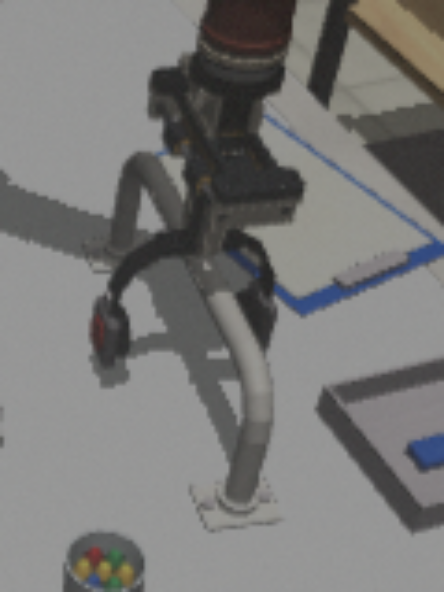

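>>> {"api": "play_rows", "payload": {"deltas": [[0.4,0,0,0,0,0,0],[0.3,0,0,0,0,0,0],[0,0,0,0,0,0,0],[-0.3,0,0,0,0,0,0],[-0.5,0,0,0,0,0,0],[-0.5,0,0,-0.01,0,0,0],[-1,0,0,-0.03,0,0,0],[-1,0,0,-0.07,0,0,0]]}}

```text
time_s: 10.6
eef_pos: [0.5265, 0.3657, 0.1856]
ee_rot: [3.132, -0.241, -0.001]
ft_force: [0.7, -0.3, -0.5]
finger_gap: 0.0853
```

Run:
```python
from h import *
plan([.5258,.3657,.28],-8.8)
s=snap('scene'); cv2.imwrite('pics/s5.png',cv2.resize(s['img'][80:240,360:480,::-1],None,fx=3.7,fy=3.7))
```

```text
t 10.6 p [0.5265 0.3657 0.1856] yaw -8.82 zaxis [-7.e-04 -5.e-04 -1.e+00] gap 0.08527818179080561 F [ 0.7  -0.28 -0.54]
shift [-0.0019  0.0003 -0.236 ] turn [ 0.0004  0.0004 -0.0002]
```

View pics/s5.png

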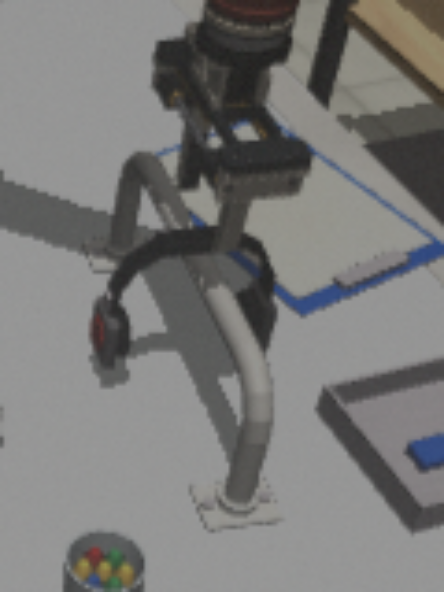

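>>> {"api": "play_rows", "payload": {"deltas": [[-1,0,0,-0.08,0,0,0],[-1,0,0.03,-0.16,0,0,0],[-1,0.01,0.12,-0.2,0,0,-0.03],[-1,0.02,0.25,-0.2,0,0,-0.06],[-1,0.035,0.4,-0.2,0,0,-0.09],[-1,0.05,0.55,-0.15,0,0,-0.12],[-1,0.06,0.7,-0.1,0,0,-0.15],[-1,0.07,0.85,-0.05,0,0,-0.2]]}}

```text
time_s: 11.65
eef_pos: [0.5028, 0.0265, 0.2066]
ee_rot: [3.131, 0.255, 0.005]
ft_force: [0.4, -0.6, -0.2]
finger_gap: 0.0927
```

Run:
```python
from h import *
plan([.493,-.081,.125],9.25)
```

```text
t 11.65 p [0.5028 0.0265 0.2066] yaw 9.32 zaxis [ 2.9e-03 -2.0e-04 -1.0e+00] gap 0.09266194264086787 F [ 0.37 -0.58 -0.25]
shift [-0.0683  0.261   0.2039] turn [ 0.0004 -0.0018  0.0008]
```

>>> {"api": "play_rows", "payload": {"deltas": [[-1,-0.02,0.1,0.03,0,0,0],[-1,-0.045,0.19,0.09,0,0,0],[-1,-0.065,0.25,0.15,0,0,0],[-1,-0.068,0.261,0.19,0,0,0],[-1,-0.068,0.261,0.204,0,0,0],[-1,-0.068,0.261,0.204,0,0,0],[-1,-0.068,0.261,0.204,0,0,0],[-1,-0.068,0.261,0.204,0,0,0]]}}

```text
time_s: 12.65
eef_pos: [0.4928, -0.0785, 0.125]
ee_rot: [3.131, 0.253, 0.002]
ft_force: [0.2, 1.2, -0.7]
finger_gap: 0.0929
```

Run:
```python
from h import *
plan([.493,-.081,.125],9.25)
s=snap('wrist'); P=pts(s); np.savez('w6.npz',img=s['img'],P=P,R=s['R'],t=s['t'],fx=s['fx'],fy=s['fy'],cx=s['cx'],cy=s['cy']); save(s,'w6.png')
X,Y,Z=[P[...,i] for i in range(3)]
m=(abs(X-.488)<.03)&(abs(Y+.051)<.03)&(Z>.088)&(Z<.105)
v,u=np.where(m); print(m.sum(),u.mean(),v.mean(),X[m].mean(),Y[m].mean(),Z[m].mean())
u0,v0=int(u.mean()),int(v.mean())
cv2.imwrite('pics/w6z.png',cv2.resize(s['img'][v0-35:v0+35,u0-45:u0+45,::-1],None,fx=8,fy=8,interpolation=cv2.INTER_CUBIC))
t=snap('top'); cv2.imwrite('pics/t6.png',cv2.resize(t['img'][100:360,120:440,::-1],None,fx=2.3,fy=2.3))
```

```text
t 12.65 p [ 0.4928 -0.0785  0.125 ] yaw 9.25 zaxis [ 0.0014  0.     -1.    ] gap 0.09291061095732706 F [ 0.21  1.25 -0.67]
shift [-0.0005  0.0062 -0.    ] turn [ 0.0001 -0.0009 -0.0001]
257 309.2023346303502 190.85214007782102 0.4833002987120598 -0.04923762293797599 0.09459724532599315
```

View pics/w6.png

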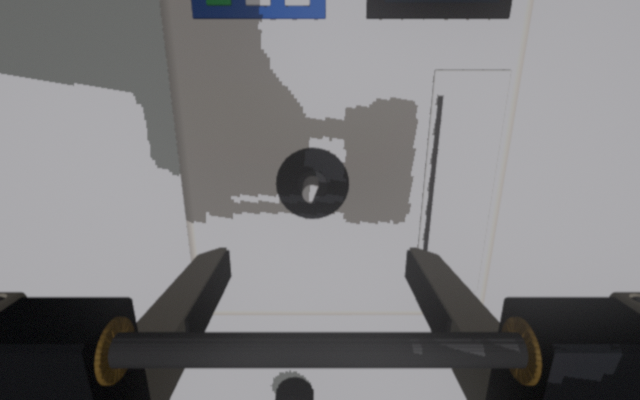

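View pics/w6z.png

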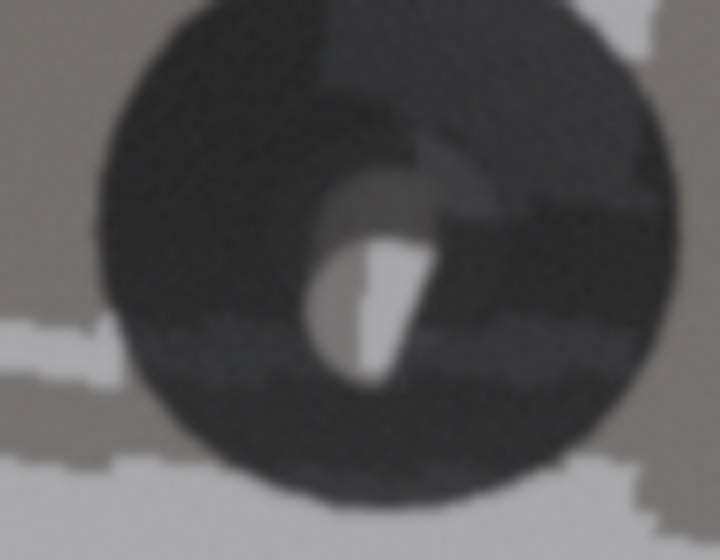

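View pics/t6.png

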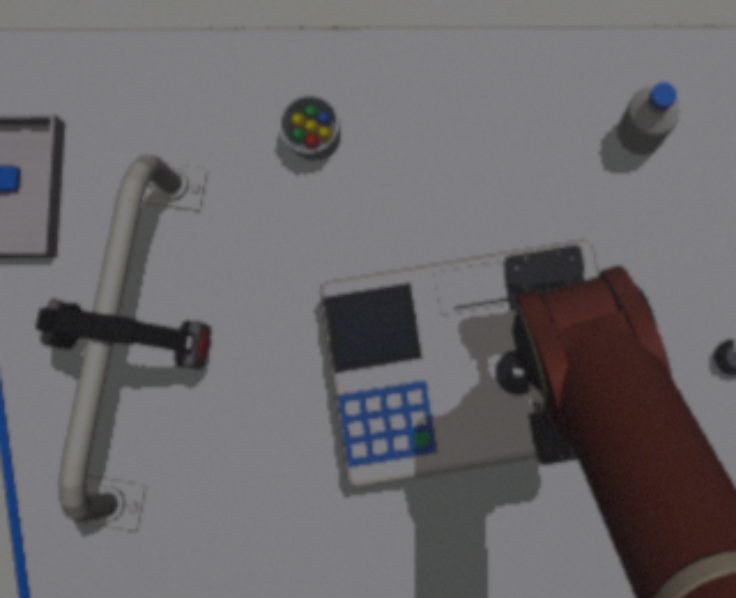

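```bash
cat > shaft.py <<'E'
from h import *
from scipy.optimize import least_squares
def shaft(s,c=(309,191),thr=None):
    K=8; u0,v0=c[0]-40,c[1]-35
    g=cv2.cvtColor(s['img'],cv2.COLOR_RGB2GRAY)[v0:v0+70,u0:u0+80]
    g=cv2.resize(g,None,fx=K,fy=K,interpolation=cv2.INTER_CUBIC)
    print('levels',np.percentile(g[200:420,180:420],[5,25,50,75,90,99]))
    m=(g>thr).astype(np.uint8); n,l,st,ce=cv2.connectedComponentsWithStats(m)
    # component nearest the centre
    k=min(range(1,n),key=lambda i:np.hypot(*(ce[i]-[320,300])) if st[i][4]>1500 else 1e9)
    ct=max(cv2.findContours((l==k).astype(np.uint8),cv2.RETR_EXTERNAL,cv2.CHAIN_APPROX_NONE)[0],key=len)[:,0]
    vis=cv2.cvtColor(g,cv2.COLOR_GRAY2BGR); cv2.drawContours(vis,[ct.reshape(-1,1,2)],-1,(0,0,255),1); cv2.imwrite('pics/shaftseg%d.png'%np.random.randint(1e6),vis)
    q=np.array([ray(s,u0+(a+.5)/K-.5,v0+(b+.5)/K-.5,.095)[:2] for a,b in ct])
    print('rect',cv2.minAreaRect(q.astype(np.float32)),'area mm2',cv2.contourArea((q*1000).astype(np.float32)))
    return q
def fitD(q):
    def f(p):
        d=q-p[:2]; r=np.hypot(*d.T)-p[3]; n=np.array([np.cos(p[2]),np.sin(p[2])])
        return np.maximum(r,d@n-p[4])*1000   # signed distance to the D outline
    best=None
    for a in np.arange(0,6.28,.5):
        x=least_squares(f,[*q.mean(0),a,.0057,.002],loss='soft_l1',f_scale=.2,x_scale=[.001,.001,.1,.001,.001])
        if best is None or x.cost<best.cost: best=x
    p=best.x; print('centre',p[:2].round(4),'flat yaw',np.degrees(p[2])%360,'r',p[3]*1000,'flat',p[4]*1000,'rms',np.sqrt(np.mean(f(p)**2)))
    return p
E
python3 - <<'E'
from shaft import *
d=dict(np.load('w6.npz'))
for thr in (90,100):
    fitD(shaft(d,thr=thr))
E
ls pics
```

```text
levels [ 42.  46.  53.  93. 144. 169.]
rect ((0.4832894504070282, -0.04995550215244293), (0.011634466238319874, 0.00785373616963625), 78.6565933227539) area mm2 74.05732045433251
centre [ 0.4851 -0.0504] flat yaw 348.30208982676595 r 5.7586632329809 flat 1.971571928894059 rms 0.08189385826558859
levels [ 42.  46.  53.  93. 144. 169.]
rect ((0.4833392798900604, -0.04997539520263672), (0.011307884939014912, 0.007495466619729996), 78.9336166381836) area mm2 68.11021365481429
centre [ 0.4852 -0.0504] flat yaw 348.38403027403797 r 5.583797131802336 flat 1.775000224011017 rms 0.08788598525070439
s2.png
s3.png
s4.png
s5.png
scene0.png
shaftseg252663.png
shaftseg540098.png
t3.png
t6.png
top0.png
topz.png
w1.png
w3.png
w6.png
w6z.png
wrist0.png
```

>>> {"api": "play_rows", "payload": {"deltas": [[-1,-0.005,0.06,0,0,0,0],[-1,-0.015,0.18,0,0,0,0],[-1,-0.025,0.32,0,0,0,0],[-1,-0.035,0.46,0.02,0,0,0],[-1,-0.04,0.57,0.07,0,0,0],[-1,-0.044,0.61,0.13,0,0,0],[-1,-0.044,0.61,0.162,0,0,0],[-1,-0.044,0.61,0.162,0,0,0]]}}

```text
time_s: 13.75
eef_pos: [0.5135, -0.3209, 0.0589]
ee_rot: [-3.129, -0.254, 0.002]
ft_force: [0.0, 0.2, -0.1]
finger_gap: 0.093
```

Run:
```python
from h import *
plan([.515,-.322,.06],9.25)
s=snap('wrist'); P=pts(s); np.savez('w7.npz',img=s['img'],P=P,R=s['R'],t=s['t'],fx=s['fx'],fy=s['fy'],cx=s['cx'],cy=s['cy']); save(s,'w7.png')
# shaft tip in unobstructed top view
d=dict(np.load('top0.npz')); im=np.load('t3.npz')['img']
cv2.imwrite('pics/t3z.png',cv2.resize(im[245:280,325:365,::-1],None,fx=16,fy=16,interpolation=cv2.INTER_CUBIC))
```

```text
t 13.75 p [ 0.5135 -0.3209  0.0589] yaw 9.29 zaxis [-0.0015  0.0022 -1.    ] gap 0.09299595008989209 F [ 0.03  0.2  -0.07]
shift [ 0.0032  0.0033 -0.0028] turn [-0.0015  0.0007  0.0005]
```

View pics/w7.png

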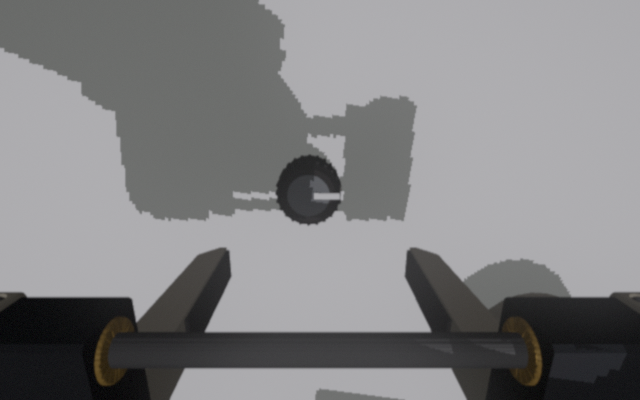

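View pics/t3z.png

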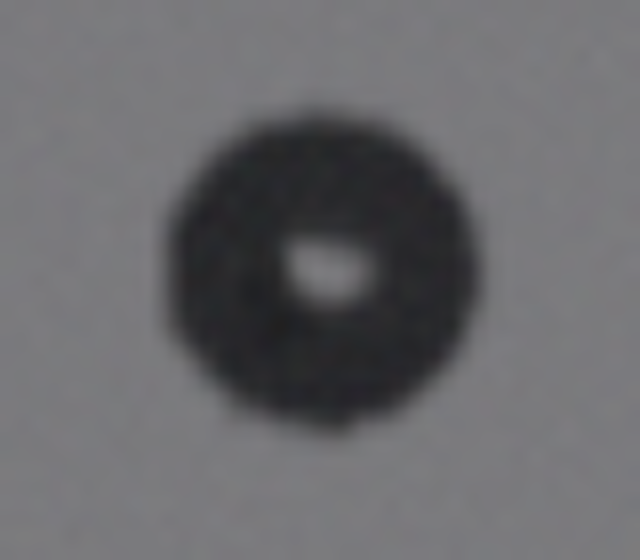

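Run:
```python
from h import *
d=dict(np.load('w7.npz'))
cv2.imwrite('pics/w7z.png',cv2.resize(d['img'][148:232,262:358,::-1],None,fx=8,fy=7*8/7,interpolation=cv2.INTER_CUBIC))
# white line
g=cv2.cvtColor(d['img'],cv2.COLOR_RGB2GRAY)
P=d['P'];X,Y,Z=[P[...,i] for i in range(3)]
m=(abs(P[150:235,262:358,2]-.030)<.006)
v,u=np.where(m);v+=150;u+=262
print('top pts',m.sum(),cv2.minEnclosingCircle(np.c_[X[v,u],Y[v,u]].astype(np.float32)),X[v,u].mean(),Y[v,u].mean(),Z[v,u].mean())
# shaft via top
t=dict(np.load('top0.npz')); im=np.load('t3.npz')['img']
gg=cv2.resize(cv2.cvtColor(im,cv2.COLOR_RGB2GRAY)[245:280,325:365],None,fx=16,fy=16,interpolation=cv2.INTER_CUBIC)
for r_,c_ in [(270,330)]:
    print('top shaft blob centre',ray(t,325+c_/16-.5,245+r_/16-.5,.095))
mm=(gg<75).astype(np.uint8); ct=max(cv2.findContours(mm,cv2.RETR_EXTERNAL,cv2.CHAIN_APPROX_NONE)[0],key=len)[:,0]
q=np.array([ray(t,325+(a+.5)/16-.5,245+(b+.5)/16-.5,.070)[:2] for a,b in ct]); print('black disc @.07',cv2.fitEllipse((q*1000).astype(np.float32)))
```

```text
top pts 3254 ((0.5036010146141052, -0.293716162443161), 0.020277850329875946) 0.5034499438973352 -0.2922665312721372 0.029827967181599795
top shaft blob centre [ 0.4836052  -0.05137669  0.095     ]
black disc @.07 ((484.6268310546875, -51.57014465332031), (46.011016845703125, 46.51292419433594), 5.317959785461426)
```

View pics/w7z.png

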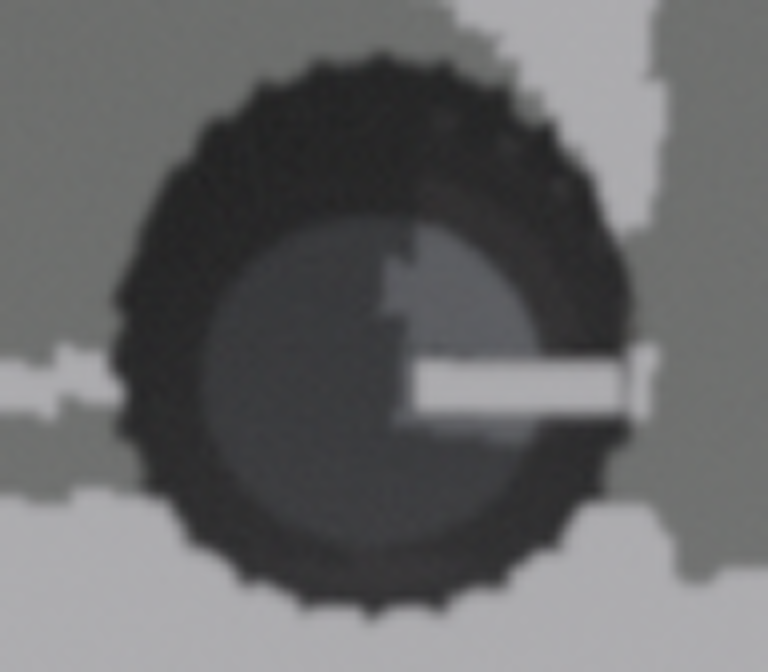

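```bash
cat > knob.py <<'E'
from h import *
def knob(d,c,h,th_line=120,tag='k'):
    K=8; u0,v0=c[0]-48,c[1]-42
    g=cv2.cvtColor(d['img'],cv2.COLOR_RGB2GRAY)[v0:v0+84,u0:u0+96]
    g=cv2.resize(g,None,fx=K,fy=K,interpolation=cv2.INTER_CUBIC)
    return g,u0,v0,K
def toW(d,q,u0,v0,K,h): return np.array([ray(d,u0+(a+.5)/K-.5,v0+(b+.5)/K-.5,h) for a,b in q])
E
python3 - <<'E'
from knob import *
d=dict(np.load('w7.npz'))
g,u0,v0,K=knob(d,(310,190),.03)
h,w=g.shape; vv,uu=np.mgrid[0:h,0:w]
# disc: radial search of edge from rough centre
b=cv2.GaussianBlur(g,(0,0),3).astype(float)
E=[];O=[]
for a in np.radians(np.arange(0,360,3)):
    if abs((np.degrees(a)+180)%360-180)<28: continue
    r=np.arange(130,205); x=(371+r*np.cos(a)).astype(int); y=(382+r*np.sin(a)).astype(int)
    pr=b[y,x]; k=np.argmin(np.gradient(pr)); E.append((371+r[k]*np.cos(a),382+r[k]*np.sin(a)))
q=toW(d,E,u0,v0,K,.03)[:,:2]*1000
el=cv2.fitEllipseDirect(q.astype(np.float32)); print('disc mm',el)
m=((b>115)&(uu>430)&(uu<615)&(vu if False else (vv>340))&(vv<430)).astype(np.uint8)
ys,xs=np.where(m); L=toW(d,[(x,vv[m[:,x]>0,x].mean()) for x in range(435,610,5)],u0,v0,K,.03)[:,:2]*1000
vx,vy,x0,y0=cv2.fitLine(L.astype(np.float32),cv2.DIST_L2,0,.01,.01).ravel()
print('line dir',np.degrees(np.arctan2(vy,vx)),'pt',x0,y0)
c=np.array(el[0]); n=np.array([-vy,vx]); print('line offset from disc centre mm',n@(np.array([x0,y0])-c),'dir centre->pt',np.degrees(np.arctan2(y0-c[1],x0-c[0])))
r=R.from_rotvec(get_obs()['ee_rot']); p=np.array(get_obs()['eef_pos']); print('in tool mm',r.inv().apply(np.array([*c/1000,.03])-p)*1000)
# same for shaft
p6=np.array([.4928,-.0785,.125]); print('shaft in tool',down(9.25).inv().apply(np.array([.4851,-.0504,.095])-p6)*1000)
E
```

```text
disc mm ((503.8331298828125, -294.25079345703125), (24.073204040527344, 24.654773712158203), 9.755088806152344)
line dir 9.340269 pt 514.39484 -292.5954
line offset from disc centre mm -0.08068922205256968 dir centre->pt 8.907817394797977
in tool mm [ -6.02951059 -27.99842647  29.87775015]
shaft in tool [ -3.08300593 -28.97231566  30.        ]
```

>>> {"api": "play_rows", "payload": {"deltas": [[-1,0,-0.02,0,0,0,-0.08],[-1,-0.005,-0.05,0,0,0,-0.19],[-1,-0.013,-0.07,0,0,0,-0.3],[-1,-0.013,-0.07,0,0,0,-0.41],[-1,-0.013,-0.07,0,0,0,-0.51],[-1,-0.013,-0.07,0,0,0,-0.563],[-1,-0.013,-0.07,0.02,0,0,-0.563],[-1,-0.013,-0.07,0.05,0,0,-0.563]]}}

```text
time_s: 14.8
eef_pos: [0.5049, -0.2956, 0.0398]
ee_rot: [2.722, 1.566, 0.001]
ft_force: [-1.0, 0.3, -1.3]
finger_gap: 0.0928
```

Run:
```python
from h import *
plan([.5038,-.2943,.008],60)
```

```text
t 14.8 p [ 0.5049 -0.2956  0.0398] yaw 59.84 zaxis [ 1.4e-03 -8.0e-04 -1.0e+00] gap 0.09284199686947095 F [-1.01  0.25 -1.3 ]
shift [ 0.0015 -0.0041  0.0795] turn [ 0.001  -0.     -0.0018]
```

>>> {"api": "play_rows", "payload": {"deltas": [[-1,0.001,-0.003,0.03,0,0,0],[-1,0.001,-0.003,0.06,0,0,0],[-1,0.001,-0.003,0.075,0,0,0],[-1,0.001,-0.003,0.079,0,0,0],[-1,0.001,-0.003,0.079,0,0,0],[-1,0.001,-0.003,0.079,0,0,0],[-1,0.001,-0.003,0.079,0,0,0],[-1,0.001,-0.003,0.079,0,0,0]]}}

```text
time_s: 15.8
eef_pos: [0.5034, -0.2952, 0.0082]
ee_rot: [2.722, 1.567, 0.0]
ft_force: [0.9, 0.2, -0.4]
finger_gap: 0.0929
```

Run:
```python
from h import *
plan([.5038,-.2943,.008],60)
```

```text
t 15.8 p [ 0.5034 -0.2952  0.0082] yaw 59.85 zaxis [ 3.e-04 -2.e-04 -1.e+00] gap 0.09286062776204818 F [ 0.89  0.21 -0.45]
shift [ 0.0024 -0.0004  0.0004] turn [ 0.0003 -0.     -0.0017]
```

>>> {"api": "play_rows", "payload": {"deltas": [[1,0,0,0,0,0,0],[1,0,0,0,0,0,0],[1,0,0,0,0,0,0],[1,0,0,0,0,0,0],[1,0,0,0,0,0,0],[1,0,0,0,0,0,0],[1,0,0,0,0,0,0],[1,0,0,0,0,0,0]], "force": 40}}

```text
time_s: 16.8
eef_pos: [0.5035, -0.295, 0.008]
ee_rot: [-2.723, -1.567, -0.001]
ft_force: [1.2, 0.8, -0.1]
finger_gap: 0.0373
```

Run:
```python
from h import *
plan([.5038,-.2943,.15],60)
s=snap('wrist');d=s; save(s,'w8.png'); np.savez('w8.npz',img=s['img'],R=s['R'],t=s['t'],fx=s['fx'],fy=s['fy'],cx=s['cx'],cy=s['cy'])
```

```text
t 16.8 p [ 0.5035 -0.295   0.008 ] yaw 59.86 zaxis [ 3.e-04  2.e-04 -1.e+00] gap 0.037277231341693 F [ 1.21  0.81 -0.13]
shift [ 1.90e-03 -2.00e-04 -3.55e-01] turn [ 0.0001 -0.0002 -0.0016]
```

View pics/w8.png

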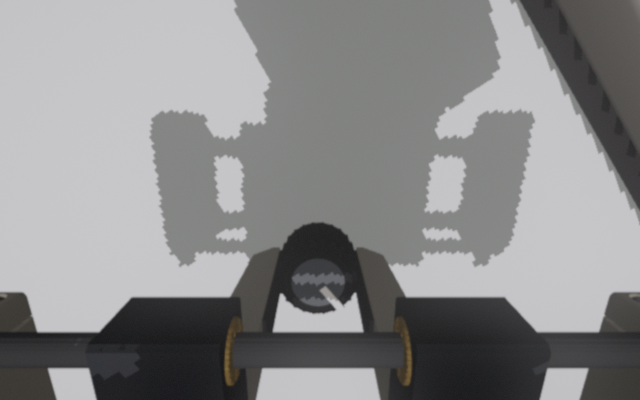

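```bash
cat >> knob.py <<'E'
from scipy.optimize import least_squares
def meas(d,c,h,r0=27*1.0):
    """disc centre + white-line yaw, c: rough disc centre px"""
    g=cv2.cvtColor(d['img'],cv2.COLOR_RGB2GRAY); K=8
    u0,v0=c[0]-45,c[1]-45
    G=cv2.GaussianBlur(cv2.resize(g[v0:v0+90,u0:u0+90],None,fx=K,fy=K,interpolation=cv2.INTER_CUBIC),(0,0),3).astype(float)
    m=(G>115).astype(np.uint8); n,l,st,ce=cv2.connectedComponentsWithStats(m)
    E=[]; C=np.array([45*K,45*K])
    for a in np.radians(np.arange(0,360,3)):
        r=np.arange(int(.8*r0*K),int(1.2*r0*K)); x=(C[0]+r*np.cos(a)).astype(int); y=(C[1]+r*np.sin(a)).astype(int)
        pr=G[y,x]
        if pr.max()>100: continue
        E.append((x[np.argmin(np.gradient(pr))],y[np.argmin(np.gradient(pr))]))
    q=toW(d,E,u0,v0,K,h)[:,:2]*1000
    f=least_squares(lambda p:np.hypot(q[:,0]-p[0],q[:,1]-p[1])-p[2],[*q.mean(0),12],loss='soft_l1',f_scale=.3)
    ks=[i for i in range(1,n) if st[i][4]>800 and np.hypot(*(ce[i]-C))<1.3*r0*K]
    out=[]
    for k in ks:
        ys,xs=np.where(l==k); L=(toW(d,np.c_[xs,ys][::7],u0,v0,K,h)[:,:2]*1000).astype(np.float32)
        vx,vy,x0,y0=cv2.fitLine(L,cv2.DIST_L2,0,.01,.01).ravel(); out.append((st[k].tolist(),np.degrees(np.arctan2(vy,vx)),(x0,y0),np.degrees(np.arctan2(y0-f.x[1],x0-f.x[0]))))
    print('disc',f.x.round(2),'n',len(E),'res',np.abs(f.fun).mean().round(3)); [print('line',o) for o in out]
    cv2.imwrite('pics/m%d.png'%np.random.randint(1e6),G)
    return f.x
E
python3 - <<'E'
from knob import *
d=dict(np.load('w7.npz')); meas(d,(308,195),.03,22)
d=dict(np.load('w8.npz')); x=meas(d,(318,284),.03,26)
p=np.array([.5035,-.295,.008]); print(down(59.86).inv().apply(np.array([x[0]/1e3,x[1]/1e3,.03])-p)*1000)
E
ls -t pics|head -2
```

```text
disc [ 503.7  -293.97   12.23] n 110 res 0.269
line ([404, 320, 257, 93, 15121], np.float32(10.876882), (np.float32(516.01215), np.float32(-292.21344)), np.float64(8.137032882769578))
disc [ 503.17 -295.47   12.37] n 72 res 0.237
line ([0, 382, 720, 338, 138747], np.float32(62.002453), (np.float32(518.74133), np.float32(-303.75983)), np.float64(-28.04338304883595))
[ -0.56807064  -0.0518936  -22.        ]
m873977.png
m442477.png[ WARN:0@0.588] global loadsave.cpp:1063 imwrite_ Unsupported depth image for selected encoder is fallbacked to CV_8U.
```

Run:
```python
from knob import *
d=dict(np.load('w8.npz'))
g=cv2.resize(d['img'][245:330,270:370],None,fx=8,fy=8,interpolation=cv2.INTER_CUBIC)
cv2.imwrite('pics/w8z.png',g[:,:,::-1])
```

```text
(no output)
```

View pics/w8z.png

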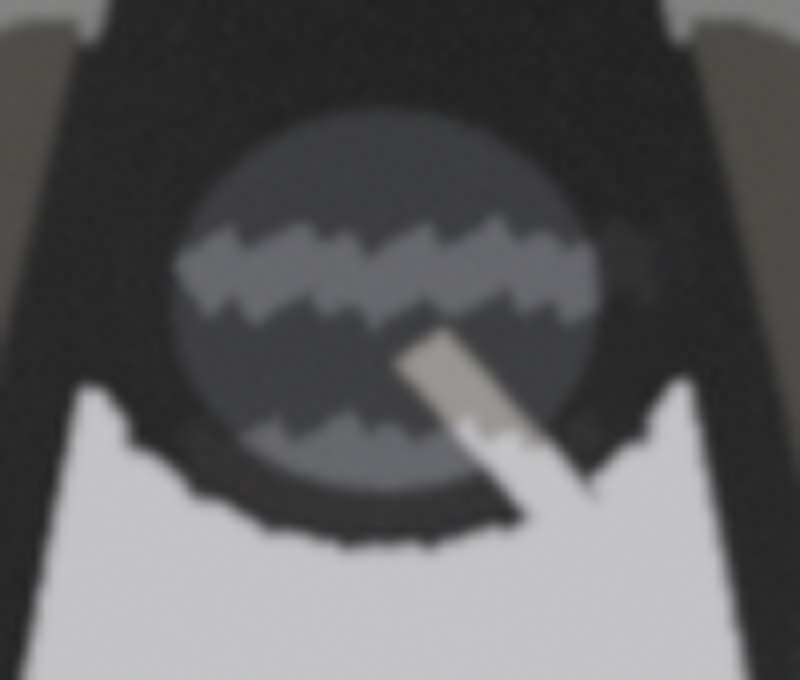

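Run:
```python
from knob import *
d=dict(np.load('w8.npz'))
f=lambda q:toW(d,q,270,245,8,.03)[:,:2]*1000
for q in ([(445,328),(598,500)],[(395,360),(522,522)],[(386,298),(530,470)]):
    a=f(q); v=a[1]-a[0]; print(a[0].round(2),np.degrees(np.arctan2(v[1],v[0])))
# mid start of the line and mid of outer points
a=f([(386,298),(420,344),(565,508)]);print(a, [np.degrees(np.arctan2(*(x-a[0])[::-1])) for x in a[1:]])
```

```text
[ 506.38 -293.17] 8.294169177615814
[ 506.75 -296.79] 4.543651065528098
[ 502.91 -295.18] 6.494318409268747
[[ 502.90936703 -295.18109902]
 [ 506.56219514 -294.98042472]
 [ 520.6469524  -293.00689031]] [np.float64(3.144479893636563), np.float64(6.98824802371851)]
```

>>> {"api": "play_rows", "payload": {"deltas": [[1,0,0,-0.05,0,0,0],[1,0,0,-0.15,0,0,0],[1,0.02,-0.014,-0.25,0,0,0.02],[1,0.1,-0.07,-0.32,0,0,0.05],[1,0.21,-0.145,-0.33,0,0,0.1],[1,0.32,-0.22,-0.33,0,0,0.15],[1,0.43,-0.295,-0.33,0,0,0.2],[1,0.5,-0.34,-0.33,0,0,0.219]]}}

```text
time_s: 17.85
eef_pos: [0.4859, -0.0507, 0.1415]
ee_rot: [2.949, 1.082, 0.002]
ft_force: [1.2, 0.4, -2.1]
finger_gap: 0.0374
```

Run:
```python
from h import *
plan([.4856,-.0505,.115],40.2)
```

```text
t 17.85 p [ 0.4859 -0.0507  0.1415] yaw 40.29 zaxis [ 1.6e-03  3.0e-04 -1.0e+00] gap 0.03735650546787502 F [ 1.19  0.43 -2.06]
shift [-0.0003 -0.0008  0.0663] turn [ 0.0005 -0.0009  0.001 ]
```

>>> {"api": "play_rows", "payload": {"deltas": [[1,0,0,0.02,0,0,0],[1,0,0,0.05,0,0,0],[1,0,0,0.068,0,0,0],[1,0,0,0.075,0,0,0],[1,0,0,0.075,0,0,0],[1,0,0,0.075,0,0,0],[1,0,0,0.075,0,0,0],[1,0,0,0.075,0,0,0]]}}

```text
time_s: 18.85
eef_pos: [0.4863, -0.0538, 0.1101]
ee_rot: [2.951, 1.078, 0.0]
ft_force: [-0.6, -0.1, -1.4]
finger_gap: 0.037
```

Run:
```python
from knob import *
plan([.4856,-.0505,.103],40.2)
s=snap('wrist'); plan([.4856,-.0505,.103],40.2); save(s,'w9.png'); np.savez('w9.npz',img=s['img'],R=s['R'],t=s['t'],fx=s['fx'],fy=s['fy'],cx=s['cx'],cy=s['cy'])
cv2.imwrite('pics/w9z.png',cv2.resize(s['img'][245:330,270:370,::-1],None,fx=8,fy=8,interpolation=cv2.INTER_CUBIC))
s=snap('scene'); cv2.imwrite('pics/s9.png',cv2.resize(s['img'][140:220,250:350,::-1],None,fx=7,fy=7,interpolation=cv2.INTER_CUBIC)); plan([.4856,-.0505,.103],40.2)
```

```text
t 18.85 p [ 0.4863 -0.0538  0.1101] yaw 40.14 zaxis [ 3.e-04  0.e+00 -1.e+00] gap 0.037048476494378535 F [-0.63 -0.09 -1.44]
shift [ 0.004  -0.0075  0.0178] turn [ 0.0001 -0.0002 -0.0006]
t 18.9 p [ 0.4863 -0.0539  0.1101] yaw 40.14 zaxis [ 2.e-04 -0.e+00 -1.e+00] gap 0.03694090644883164 F [-0.15  0.43 -1.56]
shift [ 0.0041 -0.0075  0.0177] turn [ 0.0001 -0.0001 -0.0006]
t 18.95 p [ 0.4863 -0.0538  0.11  ] yaw 40.14 zaxis [ 2.e-04  0.e+00 -1.e+00] gap 0.036891502580895325 F [-0.44 -0.9  -1.67]
shift [ 0.0041 -0.0074  0.0176] turn [ 0.0001 -0.0001 -0.0006]
```

View pics/w9z.png

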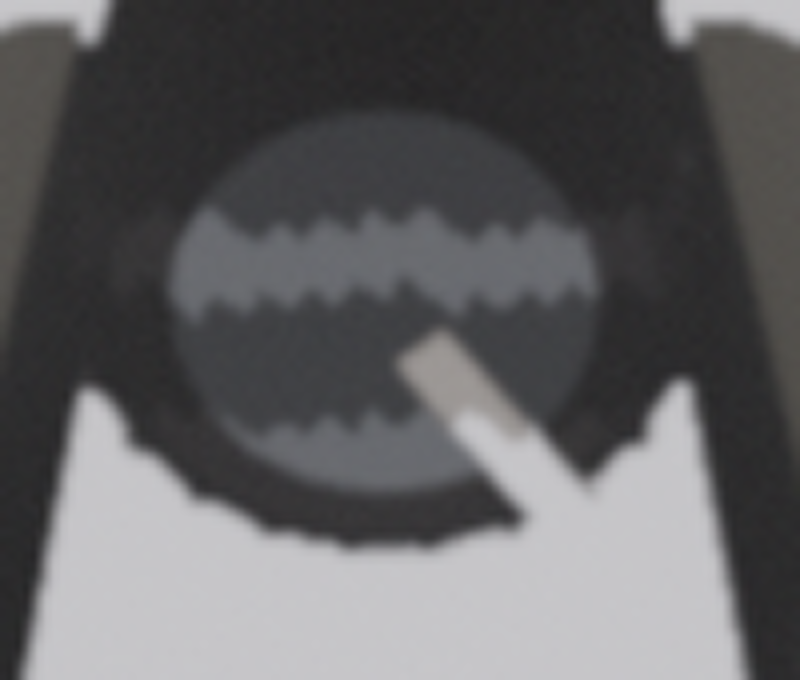

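View pics/s9.png

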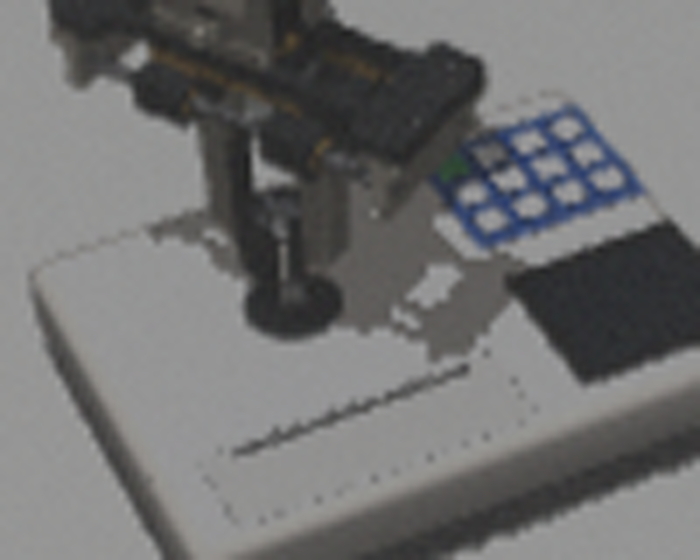

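>>> {"api": "play_rows", "payload": {"deltas": [[1,0.004,-0.0074,0,0,0,0],[1,0.004,-0.0074,0,0,0,0],[1,0.004,-0.0074,0,0,0,0],[1,0.004,-0.0074,0.005,0,0,0],[1,0.004,-0.0074,0.01,0,0,0],[1,0.004,-0.0074,0.01,0,0,0],[1,0.004,-0.0074,0.01,0,0,0],[1,0.004,-0.0074,0.01,0,0,0]]}}

```text
time_s: 19.95
eef_pos: [0.4856, -0.0506, 0.106]
ee_rot: [-2.951, -1.078, -0.0]
ft_force: [-0.1, -0.2, -1.1]
finger_gap: 0.037
```

Run:
```python
from knob import *
plan([.4856,-.0505,.103],40.2)
s=snap('scene'); cv2.imwrite('pics/s10.png',cv2.resize(s['img'][140:220,250:350,::-1],None,fx=7,fy=7,interpolation=cv2.INTER_CUBIC)); plan([.4856,-.0505,.103],40.2)
```

```text
t 19.95 p [ 0.4856 -0.0506  0.106 ] yaw 40.14 zaxis [ 1.e-04  1.e-04 -1.e+00] gap 0.037035080145256104 F [-0.08 -0.25 -1.05]
shift [ 0.0002 -0.0001  0.0074] turn [-0.     -0.0001 -0.0007]
t 20.0 p [ 0.4856 -0.0506  0.106 ] yaw 40.14 zaxis [ 1.e-04  0.e+00 -1.e+00] gap 0.03710266066727062 F [-0.2  -1.34 -1.11]
shift [ 0.0002 -0.0001  0.0075] turn [ 0.     -0.0001 -0.0007]
```

View pics/s10.png

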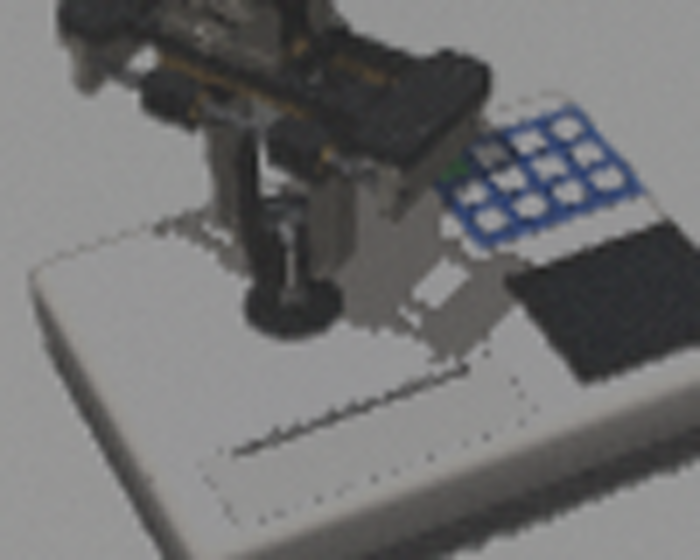

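>>> {"api": "play_rows", "payload": {"deltas": [[1,0,0,0.004,0,0,0],[1,0,0,0.008,0,0,0],[1,0,0,0.011,0,0,0],[1,0,0,0.014,0,0,0],[1,0,0,0.017,0,0,0],[1,0,0,0.02,0,0,0],[1,0,0,0.02,0,0,0],[1,0,0,0.02,0,0,0]]}}

```text
time_s: 21.0
eef_pos: [0.4855, -0.0505, 0.098]
ee_rot: [-2.951, -1.078, -0.0]
ft_force: [1.2, -0.9, -1.8]
finger_gap: 0.0374
```

Run:
```python
from knob import *
for i in range(2):
    plan([.4856,-.0505,.085],40.2); print(np.round(get_obs()['wrist_torque'],3)); s=snap('top')
```

```text
t 21.0 p [ 0.4855 -0.0505  0.098 ] yaw 40.14 zaxis [ 1.e-04  1.e-04 -1.e+00] gap 0.037432394450638354 F [ 1.16 -0.92 -1.81]
shift [ 0.0002 -0.      0.0325] turn [-0.     -0.0001 -0.0007]
[-0.011 -0.078  0.026]
t 21.05 p [ 0.4856 -0.0505  0.098 ] yaw 40.14 zaxis [ 1.e-04  1.e-04 -1.e+00] gap 0.03727644759889416 F [ 0.05 -0.02 -0.97]
shift [0.0001 0.     0.0325] turn [-0.     -0.0001 -0.0007]
[-0.074 -0.128 -0.032]
```

>>> {"api": "play_rows", "payload": {"deltas": [[1,0,0,0.005,0,0,0],[1,0,0,0.01,0,0,0],[1,0,0,0.015,0,0,0],[1,0,0,0.02,0,0,0],[1,0,0,0.025,0,0,0],[1,0,0,0.028,0,0,0],[1,0,0,0.028,0,0,0],[1,0,0,0.028,0,0,0]]}}

```text
time_s: 22.1
eef_pos: [0.4856, -0.0505, 0.0868]
ee_rot: [-2.951, -1.078, -0.0]
ft_force: [1.0, 0.5, -1.5]
finger_gap: 0.0373
```

Run:
```python
from knob import *
for i in range(2):
    plan([.4856,-.0505,.085],40.2); print(np.round(get_obs()['wrist_torque'],3)); s=snap('wrist')
save(s,'w11.png')
s=snap('scene'); cv2.imwrite('pics/s11.png',cv2.resize(s['img'][140:220,250:350,::-1],None,fx=7,fy=7,interpolation=cv2.INTER_CUBIC))
```

```text
t 22.1 p [ 0.4856 -0.0505  0.0868] yaw 40.14 zaxis [ 2.e-04  1.e-04 -1.e+00] gap 0.03729303668365996 F [ 1.02  0.48 -1.46]
shift [ 0.0001 -0.0001  0.0045] turn [ 0.     -0.0001 -0.0007]
[-0.006 -0.129 -0.002]
t 22.15 p [ 0.4856 -0.0505  0.0868] yaw 40.14 zaxis [ 2.e-04  1.e-04 -1.e+00] gap 0.03730713489779717 F [-0.37  0.38 -1.54]
shift [ 0.0001 -0.0001  0.0045] turn [ 0.     -0.0001 -0.0007]
[ 0.017 -0.154  0.011]
```

View pics/s11.png

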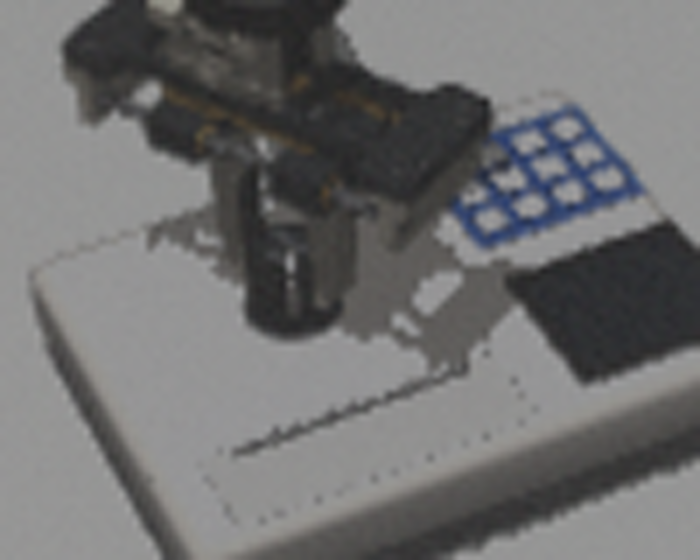

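View pics/w11.png

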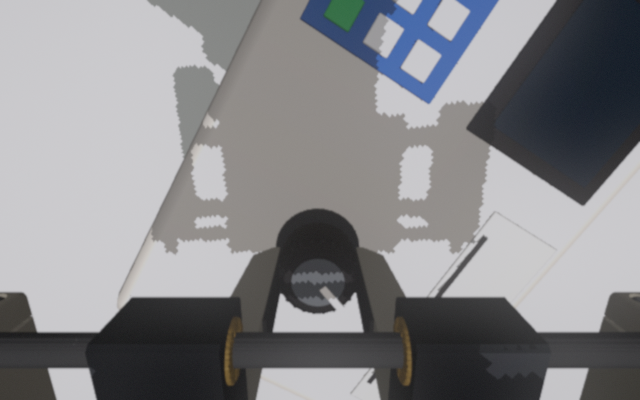

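>>> {"api": "play_rows", "payload": {"deltas": [[1,0,0,0.003,0,0,0],[1,0,0,0.006,0,0,0],[1,0,0,0.009,0,0,0],[1,0,0,0.012,0,0,0],[1,0,0,0.015,0,0,0],[1,0,0,0.016,0,0,0],[1,0,0,0.016,0,0,0],[1,0,0,0.016,0,0,0]], "force": 50}}

```text
time_s: 23.25
eef_pos: [0.4856, -0.0506, 0.081]
ee_rot: [2.95, 1.078, 0.0]
ft_force: [-2.0, -0.8, 6.6]
finger_gap: 0.0367
```

Run:
```python
from knob import *
for i in range(3):
    plan([.4856,-.0505,.081],40.2); s=snap('top')
```

```text
t 23.25 p [ 0.4856 -0.0506  0.081 ] yaw 40.14 zaxis [ 5.e-04 -6.e-04 -1.e+00] gap 0.036667684391780905 F [-2.03 -0.78  6.57]
shift [ 0.     -0.0002 -0.0001] turn [ 0.0005  0.     -0.0006]
t 23.3 p [ 0.4857 -0.0506  0.081 ] yaw 40.14 zaxis [ 5.e-04 -6.e-04 -1.e+00] gap 0.03694606437746351 F [-1.53  0.03  7.31]
shift [ 0.     -0.0003 -0.    ] turn [ 0.0005  0.     -0.0007]
t 23.35 p [ 0.4856 -0.0506  0.081 ] yaw 40.14 zaxis [ 5.e-04 -6.e-04 -1.e+00] gap 0.037066650499433265 F [-2.09 -0.21  7.49]
shift [ 0.0001 -0.0002 -0.0001] turn [ 0.0005  0.     -0.0007]
```

>>> {"api": "play_rows", "payload": {"deltas": [[1,0,0,0.001,0,0,0],[1,0,0,0.002,0,0,0],[1,0,0,0.003,0,0,0],[1,0,0,0.003,0,0,0],[1,0,0,0.003,0,0,0],[1,0,0,0.003,0,0,0],[1,0,0,0.003,0,0,0],[1,0,0,0.003,0,0,0]]}}

```text
time_s: 24.4
eef_pos: [0.4857, -0.0506, 0.0806]
ee_rot: [2.949, 1.078, 0.001]
ft_force: [-3.5, 0.1, 13.1]
finger_gap: 0.0368
```

Run:
```python
from knob import *
for i in range(3):
    plan([.4856,-.0505,.081],40.2); s=snap('top')
```

```text
t 24.4 p [ 0.4857 -0.0506  0.0806] yaw 40.14 zaxis [ 9.0e-04 -1.4e-03 -1.0e+00] gap 0.036844984617990635 F [-3.5   0.08 13.13]
shift [-0.0001 -0.0004 -0.001 ] turn [ 0.001   0.0001 -0.0006]
t 24.45 p [ 0.4857 -0.0506  0.0806] yaw 40.14 zaxis [ 9.0e-04 -1.4e-03 -1.0e+00] gap 0.03693949355795729 F [-2.48  0.2  13.5 ]
shift [-0.0001 -0.0004 -0.001 ] turn [ 0.0011  0.0001 -0.0006]
t 24.5 p [ 0.4857 -0.0506  0.0806] yaw 40.14 zaxis [ 9.0e-04 -1.4e-03 -1.0e+00] gap 0.037075078676727 F [-3.14 -1.65 13.69]
shift [-0.0001 -0.0003 -0.001 ] turn [ 0.001   0.0001 -0.0006]
```

Run:
```python
from knob import *
s=snap('wrist'); save(s,'w12.png')
cv2.imwrite('pics/w12z.png',cv2.resize(s['img'][245:330,270:370,::-1],None,fx=8,fy=8,interpolation=cv2.INTER_CUBIC))
P=pts(s);X,Y,Z=[P[...,i] for i in range(3)]
print('disc z (want .103)',np.median(Z[275:295,310:326]))
np.savez('w12.npz',img=s['img'],R=s['R'],t=s['t'],fx=s['fx'],fy=s['fy'],cx=s['cx'],cy=s['cy'])
s=snap('scene'); save(s,'s12.png')
t=snap('top'); save(t,'t12.png')
P=pts(t);X,Y,Z=[P[...,i] for i in range(3)]
for nm,bx,zz in [('spray',(.65,.9,-.3,-.1),.13),('roll',(.55,.8,-.45,-.28),.1)]:
    m=(X>bx[0])&(X<bx[1])&(Y>bx[2])&(Y<bx[3])&(Z>zz-.01); print(nm,m.sum(),X[m].mean(),Y[m].mean())
m=(X>.45)&(X<.6)&(Y>.28)&(Y<.45)&(Z>.162)&(Z<.18); print('pad',m.sum(),cv2.minAreaRect(np.c_[X[m],Y[m]].astype(np.float32)),Z[m].mean())
```

```text
disc z (want .103) 0.10350062170470373
spray 129 0.7621884144527955 -0.19991624983109862
roll 970 0.687807953174829 -0.39100492477333443
pad 420 ((0.5275149345397949, 0.36323627829551697), (0.08719997107982635, 0.026047565042972565), 81.13310241699219) 0.1686291665669672
```

View pics/w12z.png

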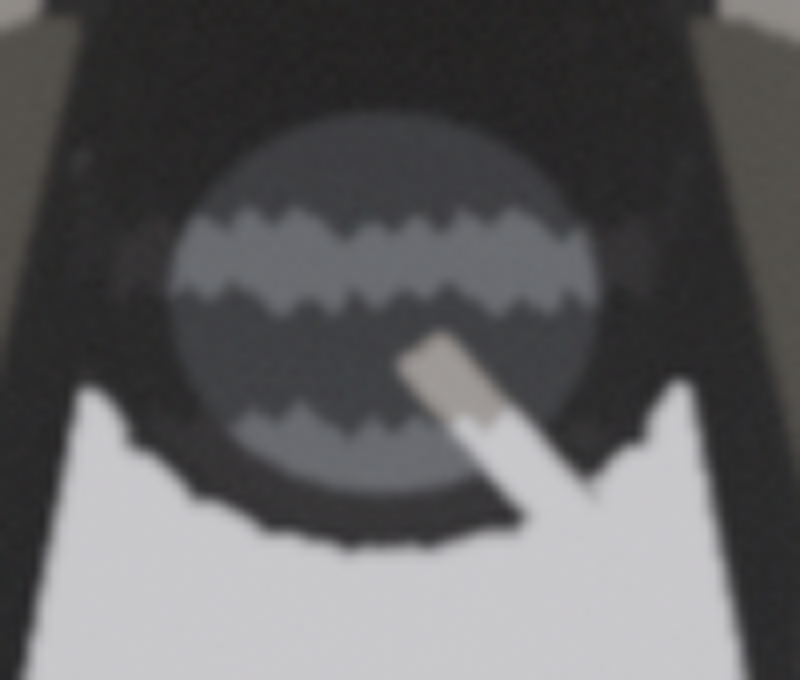

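View pics/s12.png

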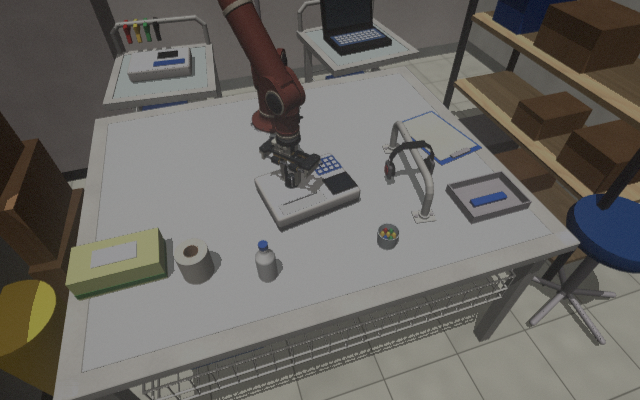

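Run:
```python
from h import *
plan([.4856,-.0505,.081],40.2)
print(ticket.close_job())
```

```text
t 24.7 p [ 0.4857 -0.0506  0.0806] yaw 40.15 zaxis [ 9.0e-04 -1.4e-03 -1.0e+00] gap 0.03672417248474663 F [-3.27 -0.6  12.99]
shift [-0.0001 -0.0003 -0.001 ] turn [ 0.001   0.0001 -0.0006]
the job is handed in; nothing more can be done
None
```

The headset is hanging over the middle of the rail by its headband. The knob is fully home on the D-shaft with the gripper still on it, holding it pushed in. I handed the job in at 24.7 s of the 64 s allowed.

- **Headset:** the pad lies level on the tube (top about 169 mm) and square across it to within about a degree, with one ear cup on either side. It stayed put after I let go.
- **Knob fit:** I turned it about 20° so its line matched the shaft's flat, which I measured at −11.7°. It slid on with no noticeable resistance.
- **Push:** the last extra push raised the force to about 13–14 N with only 0.4 mm of movement, so the shaft is against its stop. The knob's top measured 103.5 mm, against 103 mm expected when fully pressed, and the knob had not shifted in the grip.
- **Bystanders:** the bottle and paper roll were within 0.3 mm of where they started. I checked the cup of ear tips only by eye in the last picture, where it looked unmoved.
- **Disagreement:** the knob's line angle read 9.3° before the grip and roughly 7° after it, so I used 8°. That difference is well inside the play of the D-bore.

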